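Turn the correction plate over on its sloping rest

TASK

The flat aluminium correction plate leans on the sloping steel rest with its plain face showing. Turn it over and put it back on the rest with its pocketed face showing: lower edge on the ledge, lying flat against the back board, near the middle. Leave the dial indicator, the two balance weights and the hex key where they are.

Things in the scene. Friction and masses are not known exactly. Their poses are not given: they have to be found in the camera images.
- plate: Loose flat aluminium plate 140 x 100 x 8 mm, 0.3 kg. Origin at its centre; x along the length, y along the width, z out of the face with three long milled pockets; the -z face is plain. At the start it leans on the rest, plain face outward, +x up the slope; its top 55 mm stands free above the back board, so its top edge can be pinched across the thickness.
- rest: Fixed dark steel rest. Origin on the bench, z up, x level towards its open side (away from the robot and to its left, yaw 0.5 to 1.1), y along its width. Base 130 x 130 x 10 mm. Back board 120 mm wide, 6 thick, 85 up the slope, 60 degrees from level: up-slope (-0.5, 0, 0.866), outward normal (0.866, 0, 0.5). Ledge 30 mm deep, square to its foot, with a 6 mm lip; inner corner at x 35, z 40 mm.
- seat (a point): Point fixed to the rest at x 3.5, y 0, z 102.6 mm of its frame: where the plate's centre lies when fully home and centred. Axes as those of the rest.
- dial: Bystander: chrome dial indicator on a black magnetic base 60 x 50 x 55 mm, 180 mm high in all, about 160 mm to one side of the rest. Origin under its base.
- weight_a: Bystander: clip-on zinc balance weight, U-shaped, 65 x 44 x 14 mm, lying near the rest. Origin on its underside.
- weight_b: Bystander: a second, like weight. Origin on its underside.
- hexkey: Bystander: L-shaped brass hex key, 120 x 35 mm, 8 mm thick, lying beyond the open side of the rest. Origin on its underside, long leg along its x.

How it is judged:
By the outcome, as a careful person would: the job done as asked, in the order asked, and still so for the second after the job is handed in, with the robot touching nothing.
It also fails if it takes over 48 s, if anything falls off the work surface, if the arm or the gripper's body presses on something with over 40 N, if the wrist force passes 120 N, or if a joint passes its speed limit or range.

ROBOT

A 7-joint arm with a two-finger parallel gripper is mounted at the origin on the work surface. World frame = base frame: x ahead of the robot, y to its left, z up, the work surface at z = 0. Lengths are in mm, angles in rad, forces in N, time in s.
With the tool pointing down it reaches from about 425 to 950 mm from the base axis. Payload 16.7 kg.
Tool frame: the origin (TCP) lies midway between the tips of the shut fingers; the grasp point (between the pads) lies 19 mm behind it; z points along the fingers, y is the line along which they close (so a half turn about z gives the same grasp; the last joint's range is limited). The gripper opens to 94 mm and grips with 3 to 60 N. Pads are 16 mm wide; open, the fingers measure 119 mm over their backs; the gripper's body (75 mm by 177 mm) begins 78 mm behind the grasp point.
Start: joints at [-1.417, 0.426, 0.074, 1.606, -0.034, 1.111, -0.067], TCP at [201.285, 644.251, 205.467] pointing down, gripper open.
Joint ranges: [-2.85, 2.85], [-0.5, 2.14], [-1.23, 1.37], [0.21, 2.46], [-1.02, 4.16], [0.16, 2.05], [-2.73, 2.73]. Speed limits (rad/s): [1.89, 1.89, 2.39, 2.39, 3.01, 3.01, 3.01].

INTERFACE

Orientations are given as a unit quaternion [w, x, y, z].
In Python, from workcell import sensors, vision, close_job, search_frame, landmark_of gives the robot as it stands.
- The arm moves only by the tool play_rows, never from a script. Its argument "commands" is a list of rows, each a list of 7 numbers: the opening in per cent of the stroke, from 0 (shut) to 100 (fully open), then the shift along the world's x, y, z in mm, then the turn, a rotation vector about the world's x, y, z in rad. A call has 1 to 10 rows; each row shifts and turns the commanded pose from where the row before left it; what a row does not reach is not made up. A row lasts 1/12 s, in which the tool goes at most 41.7 mm and 7.16 degrees, less where a joint would pass 70% of its speed; a pose out of reach is approached as far as the arm can. A call with a gripper value outside its range is refused whole. The fingers move at their own pace and stop on an object; "newtons" is the grip in N (left out, the last holds). Time passes only in rows, so rows that do not move let the fingers close. It gives the time, the measured TCP pose, the force, the opening and the grip force at its end, in the units of the state.
- sensors.get_obs(): the state, without advancing time (a new reading comes with each control period).
- vision.grab_frame(name): name is "scene" or "side" or "wrist"; returns a dict with "image" (480x640x3 uint8, red, green, blue), "camera_matrix" (3x3 intrinsics, pixels), "extrinsics" (4x4, takes a point from camera to world coordinates). Camera axes: x right, y down, z forward; pixel columns grow to the right and rows downward; lengths in mm; the calibration is good to about 2 mm. A picture is of the moment at which its call begins. There is no depth.
- close_job(): hands the job in; it is judged then, once.
Trained networks look in the newest picture that a camera, given by its name, has taken for a name from the list of things; names that differ only in an ending like _2 or _b are one class to them, and where a whole thing is asked for, a point or a joint stands for the part that bears it (a point fixed in the world has none). Each returns a list of dicts, best first, with "confidence" (0 to 1); they miss things now and then, are a little off and sometimes report something else, mostly with a low value. They report only what shows in the picture. A call takes as long as a camera call.
- search_frame(target, camera): "at" ([x, y, z] in mm, in world coordinates, good to about 4 mm: the middle of the surface that is visible of it).
- landmark_of(target, camera): "at" ([x, y, z] in mm, in world coordinates, good to about 4 mm: a listed point, or the origin of a listed thing).
The state is a dict: "clock": time; "joint_pos": joint angles; "qd": joint speeds; "tau": joint torques, N m; "tool_pos": TCP position; "orientation": TCP orientation; "force": force on the tool from outside, world axes, zero at the start; "ft_torque": the same for the moment, N m; "gripper_width": finger opening in mm; "gripper_force": force on a finger pad.
Only numpy, scipy, OpenCV 4.12 (cv2) and the standard library are available. Lean on these libraries where they do the work, as an engineer would, in place of code of your own. Each camera call takes 0.05 s, during which the arm holds its last target. There are 200 camera calls.

## Working session

There is one attempt and no reset: what is moved stays moved. The work goes in short steps, Python scripts to look and compute and a tool call to move; the robot and the scene stay as the last step left them, time stands still between calls to the robot, and variables do not carry over. Pictures are saved under pics/ and viewed, at most 10 in all, crops included, and the job is handed in when it is done.

Besides the shell and the picture viewer there is one more tool, called after "Emit:" as a command line: name --pt "numbers of a row" for each row, then --argument value for the rest. play_rows: Moves the arm, as the interface text tells. Its arguments: {"type":"object","properties":{"commands":{"type":"array","items":{"type":"array","items":{"type":"number"}}},"newtons":{"type":"number"}},"required":["commands"]}

```bash
mkdir -p pics; ls; python3 - <<'E'
from workcell import sensors, vision, search_frame, landmark_of
import cv2
print(sensors.get_obs())
for c in ["scene","side"]:
    f=vision.grab_frame(c); cv2.imwrite(f"pics/{c}0.png",f["image"][:,:,::-1])
    print(c,f["extrinsics"].round(2).tolist() if hasattr(f["extrinsics"],'round') else f["extrinsics"])
    for t in ["plate","rest","seat","dial","weight_a","hexkey"]:
        r=landmark_of(t,c); print(t,[( [round(v) for v in q["at"]],round(q["confidence"],2)) for q in r[:3]])
        if t=="plate": print(' surf',[( [round(v) for v in q["at"]],round(q["confidence"],2)) for q in search_frame(t,c)[:2]])
E
```

```text
pics
{'clock': 0.0, 'joint_pos': array([-1.4174573 ,  0.4267232 ,  0.07383722,  1.60658348, -0.03412719,
        1.11077695, -0.06711734]), 'qd': array([ 9.05312198e-04, -1.58908659e-04,  5.16145850e-05,  1.72850156e-03,
       -6.98448645e-04, -5.82506497e-04, -1.28731022e-03]), 'tau': array([ 2.81928784e-03, -9.35813785e+01,  3.66955161e+00, -4.54194438e+01,
       -4.85043693e-02,  2.02549668e-02,  1.11023546e-04]), 'tool_pos': array([201.19227016, 643.87949311, 204.79144165]), 'orientation': array([-6.29047311e-05,  1.50865210e-01,  9.88554151e-01, -6.12902548e-04]), 'force': array([-0.82479766,  0.21244274, -0.17647858]), 'ft_torque': array([-0.03125481,  0.00872577,  0.00760839]), 'gripper_force': 0.0, 'gripper_width': 94.17285289405578}
scene [[-0.86, 0.37, -0.35, 892.94], [0.51, 0.65, -0.57, 448.08], [0.01, -0.67, -0.74, 696.17], [0.0, 0.0, 0.0, 1.0]]
plate [([534, 75, 100], 0.88)]
 surf [([534, 81, 109], 0.94)]
rest [([529, 74, 5], 0.68)]
seat []
dial [([668, -29, -1], 0.82)]
weight_a [([455, 225, 1], 0.87), ([722, 37, 0], 0.86)]
hexkey [([596, 188, 2], 0.85)]
side [[0.94, -0.24, 0.26, 384.69], [-0.35, -0.58, 0.73, -637.21], [-0.02, -0.78, -0.63, 659.72], [0.0, 0.0, 0.0, 1.0]]
plate [([535, 78, 105], 0.62), ([534, 82, 100], 0.47)]
 surf [([521, 56, 148], 0.61)]
rest [([528, 76, 4], 0.6)]
seat [([535, 83, 102], 0.73)]
dial [([670, -30, -5], 0.77)]
weight_a [([458, 221, -4], 0.67), ([721, 38, 4], 0.54)]
hexkey []
```

View pics/scene0.png

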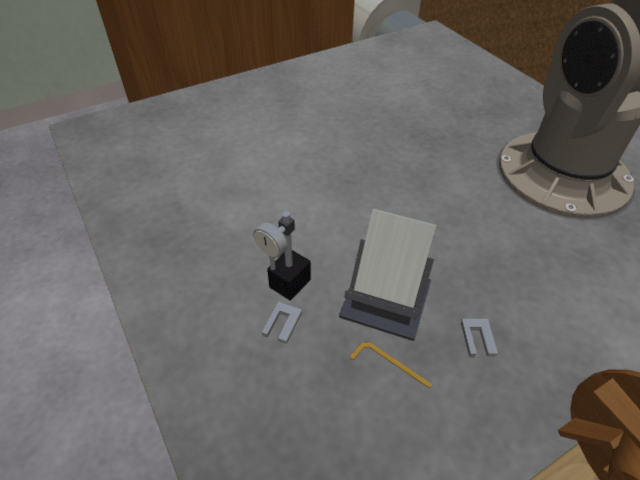

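View pics/side0.png

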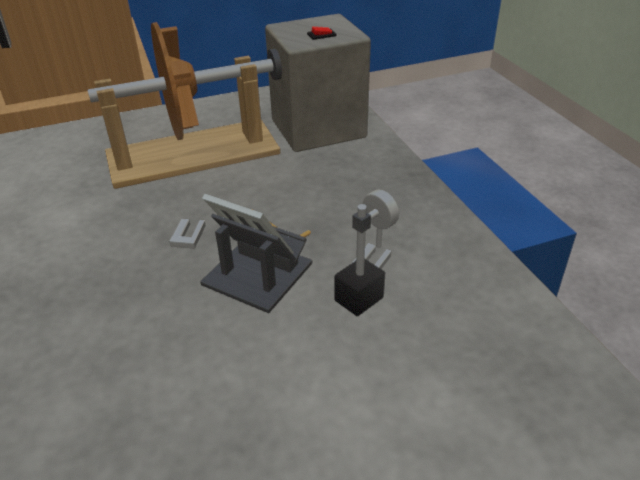

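The scene view shows the plate at about (400,257), plain face out. The rest's base front corners are near (341,314) and (414,334), and the dial is at (285,260). The side view shows the rest from behind, with the pockets visible at (240,215). Next I'll take zoomed crops for a pose fit.

```bash
python3 - <<'E'
import cv2,numpy as np
a=cv2.imread("pics/scene0.png")[200:340,335:440]; b=cv2.imread("pics/side0.png")[190:310,200:315]
A=cv2.resize(a,None,fx=3.6,fy=3.6,interpolation=cv2.INTER_CUBIC); B=cv2.resize(b,None,fx=3.6,fy=3.6,interpolation=cv2.INTER_CUBIC)
m=np.zeros((504,800,3),np.uint8); m[:A.shape[0],:A.shape[1]]=A; m[:B.shape[0],380:380+B.shape[1]]=B[:,:420]
cv2.imwrite("pics/m1.png",m)
E
```

```text
(no output)
```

View pics/m1.png

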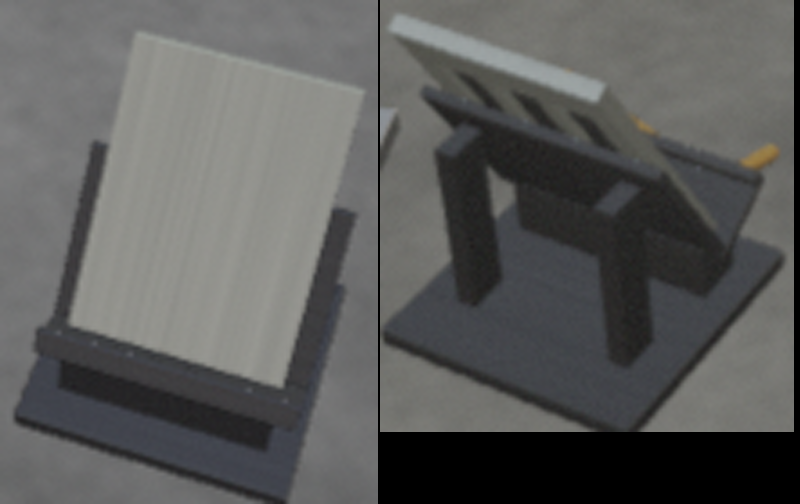

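```bash
cat > fit.py <<'E'
import numpy as np, cv2
from scipy.optimize import least_squares
from workcell import sensors, vision
up=np.array([-.5,0,.866]); n=np.array([.866,0,.5]); yy=np.array([0,1,0]); seat=np.array([3.5,0,102.6])
def proj(f,P):
    T=np.array(f["extrinsics"]); p=(P-T[:3,3])@T[:3,:3]; q=p@np.array(f["camera_matrix"]).T
    return q[:,:2]/q[:,2:]
def rest2w(p,P):
    c,s=np.cos(p[2]),np.sin(p[2]); return np.asarray(P)@np.array([[c,-s,0],[s,c,0],[0,0,1]]).T+np.array([p[0],p[1],0])
E
python3 - <<'E'
from fit import *
F=[vision.grab_frame(c) for c in ("scene","side")]
L=np.array
A=lambda x,y:(335+x/3.6,200+y/3.6)
B=lambda x,y:(200+(x-380)/3.6,190+y/3.6)
pl=lambda u,v,w:('p',u,v,w)
obs=[(0,pl(70,-50,-4+8),A(135,33)),(0,pl(70,50,4),A(363,93)),(0,pl(-70,50,4),A(283,386)) if 0 else (0,pl(70,50,4),A(363,93)),
(0,(65,-65,10),A(17,411)),(0,(65,65,10),A(291,497)),
(1,pl(70,50,-4),B(390,27)),(1,pl(70,-50,-4),B(598,101)),(1,pl(70,50,4),B(400,15)),(1,pl(70,-50,4),B(607,84)),
(1,(-65,65,10),B(386,335)),(1,(-65,-65,10),B(630,423)),(1,(65,-65,10),B(783,254))]
def res(p,det=False):
    r=[]
    for c,o,px in obs:
        if o[0]=='p': q=seat+up*o[1]+yy*(o[2]+p[3])+n*o[3]
        else: q=L(o,float)
        r.append(proj(F[c],rest2w(p,[q]))[0]-px)
    return np.ravel(r)
s=least_squares(res,[534,75,.8,0]); print(s.x,res(s.x).reshape(-1,2).round(1).tolist())
p=s.x
R=lambda v:rest2w([0,0,p[2]],[v])[0]
print('seat',rest2w(p,[seat]),'up',R(up),'n',R(n),'y',R(yy))
E
```

```text
[537.5888053   76.43110205   0.71593995   2.62994102] [[-1.5, 2.6], [-0.7, 1.3], [-0.7, 1.3], [-1.1, -1.8], [-0.7, -3.7], [-0.4, -0.9], [1.1, -2.7], [-0.7, -2.3], [1.0, -3.0], [-3.9, 1.0], [-0.6, 4.0], [-1.1, -0.7]]
seat [[540.22947361  78.72824612 102.6       ]] up [-0.37723833 -0.32816344  0.866     ] n [0.65337679 0.56837908 0.5       ] y [-0.65632688  0.75447666  0.        ]
```

```bash
python3 - <<'E'
from fit import *
F=[vision.grab_frame(c) for c in ("scene","side")]
L=np.array
A=lambda x,y:(335+x/3.6,200+y/3.6)
B=lambda x,y:(200+(x-380)/3.6,190+y/3.6)
pl=lambda u,v,w:('p',u,v,w)
obs=[(0,pl(70,-50,4),A(135,33)),(0,pl(70,50,4),A(363,93)),
(0,(65,-65,10),A(17,411)),(0,(65,65,10),A(291,497)),
(1,pl(70,50,-4),B(390,27)),(1,pl(70,-50,-4),B(598,101)),(1,pl(70,50,4),B(400,15)),(1,pl(70,-50,4),B(607,84)),
(1,(-65,65,10),B(386,335)),(1,(-65,-65,10),B(630,423)),(1,(65,-65,10),B(783,254)),
(0,('b',-7.5,-60,113.6),A(97,143)),(0,('b',-7.5,60,113.6),A(355,212))]
def res(p):
    r=[]
    for c,o,px in obs:
        if o[0]=='p': q=seat+up*o[1]+yy*(o[2]+p[3])+n*o[3]
        elif o[0]=='b': q=L(o[1:])
        else: q=L(o,float)+[p[4],0,0]
        r.append(proj(F[c],rest2w(p,[q]))[0]-px)
    return np.ravel(r)
s=least_squares(res,[534,75,.8,0,0],loss='soft_l1'); p=s.x;print(p,res(p).reshape(-1,2).round(1).tolist())
R=lambda v:rest2w([0,0,p[2]],[v])[0]
print('seat',rest2w(p,[seat]),'up',R(up),'n',R(n),'y',R(yy))
E
```

```text
[532.73211956  75.53751959   0.7008036   -1.81665884   9.78557448] [[-1.6, 0.2], [-1.3, -0.5], [-1.1, 0.6], [-0.6, -0.1], [-1.1, 0.7], [-0.0, -0.4], [-1.3, -0.8], [0.0, -0.7], [-3.1, -2.2], [-0.9, 1.2], [-0.5, -2.5], [-2.1, -0.2], [-0.1, 0.1]]
seat [[535.40725442  77.79443197 102.6       ]] up [-0.38216212 -0.32241605  0.866     ] n [0.6619048  0.55842461 0.5       ] y [-0.64483211  0.76432425  0.        ]
```

```bash
cat >> fit.py <<'E'
from scipy.spatial.transform import Rotation as Ro
yaw=0.70
c,s=np.cos(yaw),np.sin(yaw)
UP=np.array([-.5*c,-.5*s,.866]); N=np.array([.866*c,.866*s,.5]); Y=np.array([-s,c,0.])
SEAT=np.array([535.4,77.8,102.6])
def Rt(sign,yaw=yaw):
    y=sign*N; z=-UP; return Ro.from_matrix(np.column_stack([np.cross(y,z),y,z]))
def cur():
    o=sensors.get_obs(); q=o["orientation"]; return o,np.array(o["tool_pos"]),Ro.from_quat([q[1],q[2],q[3],q[0]])
E
python3 - <<'E'
from fit import *
o,P,R=cur(); G=SEAT+32*UP-Y
for s in(1,-1): print(s,(Rt(s)*R.inv()).as_rotvec().round(3))
print(P,G,G+130*UP-P)
E
```

```text
1 [ 0.442 -0.294 -0.555]
-1 [-0.386 -0.581  2.498]
[201.27457448 644.27543914 205.48761327] [523.80674269  66.72767482 130.312     ] [ 272.81742604 -619.42191399   37.40438673]
```

Emit:
play_rows --pt "100 13.6 -31 8 0.0221 -0.0147 -0.0278" --pt "100 13.6 -31 8 0.0221 -0.0147 -0.0278" --pt "100 13.6 -31 8 0.0221 -0.0147 -0.0278" --pt "100 13.6 -31 8 0.0221 -0.0147 -0.0278" --pt "100 13.6 -31 8 0.0221 -0.0147 -0.0278" --pt "100 13.6 -31 0 0.0221 -0.0147 -0.0278" --pt "100 13.6 -31 0 0.0221 -0.0147 -0.0278" --pt "100 13.6 -31 0 0.0221 -0.0147 -0.0278" --pt "100 13.6 -31 0 0.0221 -0.0147 -0.0278" --pt "100 13.6 -31 0 0.0221 -0.0147 -0.0278"

```text
clock: 1.83
tool_pos: [337.7, 332.7, 245.6]
orientation: [0.056, 0.285, 0.949, 0.12]
force: [1.1, 0.1, 0.5]
gripper_width: 94.1
gripper_force: 0.0
```

Emit:
play_rows --pt "100 13.6 -31 0 0.0221 -0.0147 -0.0278" --pt "100 13.6 -31 0 0.0221 -0.0147 -0.0278" --pt "100 13.6 -31 0 0.0221 -0.0147 -0.0278" --pt "100 13.6 -31 0 0.0221 -0.0147 -0.0278" --pt "100 13.6 -31 0 0.0221 -0.0147 -0.0278" --pt "100 13.6 -31 0 0.0221 -0.0147 -0.0278" --pt "100 13.6 -31 0 0.0221 -0.0147 -0.0278" --pt "100 13.6 -31 0 0.0221 -0.0147 -0.0278" --pt "100 13.6 -31 0 0.0221 -0.0147 -0.0278" --pt "100 13.6 -31 0 0.0221 -0.0147 -0.0278"

```text
clock: 2.67
tool_pos: [473.7, 22.3, 245.5]
orientation: [0.11, 0.409, 0.875, 0.236]
force: [1.0, 0.0, 0.6]
gripper_width: 93.9
gripper_force: 0.0
```

```bash
python3 - <<'E'
from fit import *
f=vision.grab_frame("wrist"); cv2.imwrite("pics/w1.png",f["image"][:,:,::-1])
o,P,R=cur(); G=SEAT+32*UP-Y
print(o["clock"],o["joint_pos"].round(2),(Rt(1)*R.inv()).as_rotvec().round(3),P,G+100*UP-P,G-P)
# project plate predicted corners
pts=[SEAT+UP*a+Y*b+N*w for w in(4,-4) for a,b in((70,-50),(70,50))]
print(proj(f,np.array(pts)).round(1))
E
```

```text
2.7167 [-1.05 -0.43  0.93  2.32  0.09  0.64  0.54] [-0.005  0.003  0.012] [475.6505147   16.55542107 245.54058156] [  9.91411863  17.96136938 -28.62858156] [  48.15622799   50.17225375 -115.22858156]
[[326.8 305.8]
 [326.7 162.8]
 [315.5 305.8]
 [314.2 162.8]]
```

View pics/w1.png

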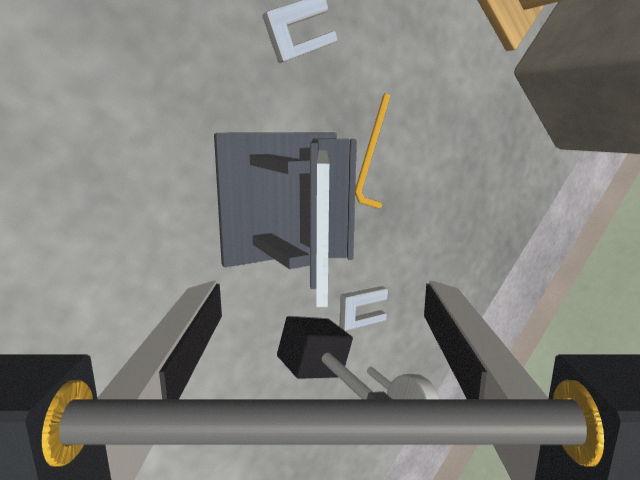

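The wrist view shows the plate's top edge at columns 316–329, rows 163–307. My prediction was 315–327, rows 163–306, so the pose fit holds. Descending.

Emit:
play_rows --pt "100 2.6 4.6 -7 -0.005 0.003 0.012" --pt "100 2.6 4.6 -7 0 0 0" --pt "100 2.6 4.6 -7 0 0 0" --pt "100 2.6 4.6 -7 0 0 0" --pt "100 6.4 5.4 -14.4 0 0 0" --pt "100 6.4 5.4 -14.4 0 0 0" --pt "100 6.4 5.4 -14.4 0 0 0" --pt "100 6.4 5.4 -14.4 0 0 0" --pt "100 6.4 5.4 -14.4 0 0 0" --pt "100 6.4 5.4 -14.4 0 0 0"

```text
clock: 3.55
tool_pos: [506.5, 69.1, 152.8]
orientation: [0.106, 0.402, 0.88, 0.229]
force: [-0.3, -1.0, 0.7]
gripper_width: 93.9
gripper_force: 0.0
```

```bash
python3 - <<'E'
from fit import *
f=vision.grab_frame("wrist"); cv2.imwrite("pics/w2.png",f["image"][:,:,::-1])
o,P,R=cur(); G=SEAT+32*UP-Y+N
print(o["clock"],o["joint_pos"].round(2),o["force"],(Rt(1)*R.inv()).as_rotvec().round(3),P,G-P)
pts=[SEAT+UP*a+Y*b+N*w for w in(4,-4) for a,b in((70,-50),(70,50))]
print(proj(f,np.array(pts)).round(1))
E
```

```text
3.6 [-1.63 -0.49  1.37  2.39  0.56  0.45  0.09] [-1.02731874 -1.58344823 -2.09883545] [ 0.014 -0.006 -0.012] [506.61686508  69.03152124 151.76382383] [ 17.85223095  -1.74595391 -20.95182383]
[[323.7 431.8]
 [326.9 225. ]
 [306.7 431.4]
 [307.2 224.7]]
```

View pics/w2.png

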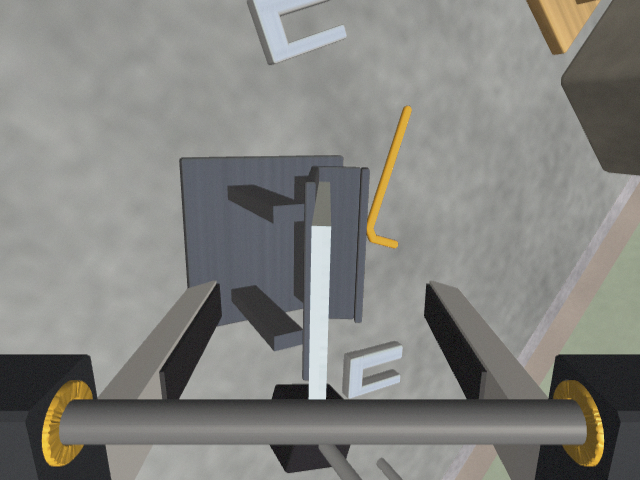

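The wrist view shows the plate edge still between the open fingers, at columns 308–330. The arm stopped about 25 mm short with joints 2 and 3 at their limits. I'll identify the kinematics from logged samples so I can plan around those limits.

```bash
cat >> fit.py <<'E'
import json,os
def log():
    o=sensors.get_obs(); d=dict(t=float(o["clock"]),q=list(map(float,o["joint_pos"])),p=list(map(float,o["tool_pos"])),o=list(map(float,o["orientation"])))
    L=json.load(open("log.json")) if os.path.exists("log.json") else [dict(t=0,q=[-1.4174573,0.4267232,0.07383722,1.60658348,-0.03412719,1.11077695,-0.06711734],p=[201.27,644.2,205.4],o=[-6.29e-05,.150865,.988554,-.000613])]
    L.append(d); json.dump(L,open("log.json","w")); return o
E
python3 -c "
from fit import *
print(log()['joint_pos'])"
```

```text
[-1.62513877 -0.49470818  1.37375282  2.38551405  0.55912238  0.4476511
  0.09330939]
```

Emit:
play_rows --pt "100 -7 -6 16 0 0 0" --pt "100 -7 -6 16 0 0 0" --pt "100 -7 -6 16 0 0 0" --pt "100 -7 -6 16 0 0 0" --pt "100 0 0 16 0 0 0" --pt "100 0 0 16 0 0 0"

```text
clock: 4.1
tool_pos: [477.3, 45.2, 249.9]
orientation: [0.105, 0.402, 0.88, 0.23]
force: [-0.5, -0.6, -0.6]
gripper_width: 94.0
gripper_force: 0.0
```

```bash
python3 -c "
from fit import *
print(log()['joint_pos'],cur()[1])"
```

```text
[-1.19196613 -0.48948295  0.93896417  2.30758867  0.24849678  0.68021486
  0.33630478] [477.32215834  45.22934475 249.87220589]
```

Emit:
play_rows --pt "100 10 10 15 -0.05 0.05 -0.05" --pt "100 10 10 15 -0.05 0.05 -0.05" --pt "100 10 10 15 -0.05 0.05 -0.05" --pt "100 10 10 10 -0.05 0.05 -0.05" --pt "100 10 10 10 -0.05 0.05 -0.05" --pt "100 10 10 10 -0.05 0.05 -0.05"

```text
clock: 4.6
tool_pos: [538.0, 107.7, 324.2]
orientation: [0.064, 0.537, 0.841, 0.015]
force: [0.3, -0.7, 0.8]
gripper_width: 94.1
gripper_force: 0.0
```

```bash
python3 -c "
from fit import *
print(log()['joint_pos'],cur()[1])"
cat > ident.py <<'E'
from fit import *
import itertools
def fk(q,k,sg):
    psi,h,L1,a,b,L2,c,L3,phi=k
    M=np.eye(4)
    def T(x,z):
        m=np.eye(4); m[0,3]=x; m[2,3]=z; return m
    def R(ax,t):
        m=np.eye(4); m[:3,:3]=Ro.from_euler(ax,t).as_matrix(); return m
    return R('z',psi+sg[0]*q[0])@T(0,h)@R('y',q[1])@T(0,L1)@R('z',sg[1]*q[2])@T(a,0)@R('y',q[3])@T(b,L2)@R('z',sg[2]*q[4])@R('y',q[5])@T(c,L3)@R('z',sg[3]*q[6]+phi)
if __name__=="__main__":
    D=json.load(open("log.json"))
    def res(k,sg):
        r=[]
        for d in D:
            M=fk(d["q"],k,sg); r+=list(M[:3,3]-d["p"])
            w=d["o"]; r+=list(200*(Ro.from_matrix(M[:3,:3].T)*Ro.from_quat([w[1],w[2],w[3],w[0]])).as_rotvec())
        return np.array(r)
    out=[]
    for sg in itertools.product((1,-1),repeat=4):
        for phi in (0,1.57,3.14,-1.57):
            psi=1.268+sg[0]*1.417
            s=least_squares(res,[psi,340,400,0,0,400,0,250,phi],args=(sg,),loss='soft_l1'); out.append((s.cost,sg,s.x.round(3).tolist()))
    out.sort(key=lambda t:t[0])
    for o in out[:3]: print(o)
    json.dump(out[0][1:],open("kin.json","w"))
    print(res(out[0][2],out[0][1]).reshape(-1,6).round(1))
E
python3 ident.py
```

```text
[-1.22362472  0.04389072  0.90046982  1.85843953  0.05018527  1.15197951
  0.09100655] [538.03275082 107.69418761 324.18410328]
(np.float64(47.225508045413065), (-1, -1, -1, -1), [-0.095, 263.565, 490.47, -3.943, -53.806, 507.645, 1.59, 328.047, 1.482])
(np.float64(47.22550804586129), (-1, -1, -1, -1), [-0.095, 263.566, 490.47, -3.943, -53.806, 507.645, 1.59, 328.047, 1.482])
(np.float64(47.22550804610388), (-1, -1, -1, -1), [-0.095, 263.566, 490.47, -3.944, -53.806, 507.645, 1.59, 328.048, 1.482])
[[ 0.5  0.5  0.5 -0.  -0.  -1.2]
 [-0.8 -3.  -0.6 -0.5  9.2  1.2]
 [ 1.7  7.3  7.2 -0.4  9.3  1.2]
 [-7.8  2.3 -1.9 -1.8  1.7 -1.1]]
```

Emit:
play_rows --pt "100 5 10 5 0.06 0.0 0.06" --pt "100 5 10 5 0.06 0 0.06" --pt "100 5 10 5 0.06 0 0.06" --pt "100 5 10 5 0.06 0 0.06" --pt "100 0 0 0 0 0 0" --pt "100 0 0 0 0 0 0"

```text
clock: 5.1
tool_pos: [558.2, 144.6, 343.3]
orientation: [-0.002, 0.438, 0.89, 0.123]
force: [-0.6, 0.4, -1.1]
gripper_width: 93.9
gripper_force: 0.0
```

```bash
python3 -c "
from fit import *
print(log()['joint_pos'],cur()[1])"
```

```text
[-1.10568699  0.08446078  0.9377598   1.81158113 -0.29475329  1.14986948
  0.58476307] [558.19692446 144.55680628 343.3467694 ]
```

Emit:
play_rows --pt "100 10 -25 5 0.0 -0.08 0.1" --pt "100 10 -25 5 0.0 -0.08 0.1" --pt "100 10 -25 5 0.0 -0.08 0.1" --pt "100 10 -25 5 0.0 -0.08 0.1" --pt "100 0 0 0 0 0 0" --pt "100 0 0 0 0 0 0"

```text
clock: 5.6
tool_pos: [596.2, 47.8, 363.2]
orientation: [0.108, 0.242, 0.946, 0.186]
force: [0.4, 1.1, -0.0]
gripper_width: 94.3
gripper_force: 0.0
```

```bash
python3 -c "
from fit import *
print(log()['joint_pos'],cur()[1])"
cat > ident.py <<'E'
from fit import *
import itertools
def T(x,y,z):
    m=np.eye(4); m[:3,3]=x,y,z; return m
def R(ax,t):
    m=np.eye(4); m[:3,:3]=Ro.from_euler(ax,t).as_matrix(); return m
SG=(-1,-1,-1,-1)
def fk(q,k,sg=SG):
    psi,h,L1,a,b,L2,c,L3,phi,s0,d1,d2,d3,o2,o3,o4,o5,o6=k
    return R('z',psi+sg[0]*q[0])@T(s0,d1,h)@R('y',q[1]+o2)@T(0,0,L1)@R('z',sg[1]*q[2]+o3)@T(a,d2,0)@R('y',q[3]+o4)@T(b,0,L2)@R('z',sg[2]*q[4]+o5)@T(0,d3,0)@R('y',q[5]+o6)@T(c,0,L3)@R('z',sg[3]*q[6]+phi)
if __name__=="__main__":
    D=json.load(open("log.json"))
    x0=np.array([0,300,450,0,0,450,0,300,1.5]+[0]*9)
    sc=np.array([1,200,200,60,60,200,60,200,2,60,60,60,60]+[.2]*5)
    def res(k,reg=True):
        r=[]
        for d in D:
            M=fk(d["q"],k); r+=list(M[:3,3]-d["p"])
            w=d["o"]; r+=list(200*(Ro.from_matrix(M[:3,:3].T)*Ro.from_quat([w[1],w[2],w[3],w[0]])).as_rotvec())
        return np.array(r+list((k-x0)/sc)) if reg else np.array(r)
    s=least_squares(res,x0,x_scale=sc)
    print(s.cost,s.x.round(3)); print(res(s.x,False).reshape(-1,6).round(1))
    json.dump(s.x.tolist(),open("kin.json","w"))
E
python3 ident.py
```

```text
[-1.00998051 -0.0237649   1.01458129  1.87628811 -0.34269711  0.99621217
  1.22419924] [596.19074484  47.79186918 363.19224011]
0.5230959694318376 [-1.00000e-03  2.83086e+02  5.55063e+02 -1.05400e+00 -1.95000e-01
  4.94246e+02 -4.96000e-01  3.65384e+02  1.57000e+00 -2.40000e-02
 -2.80180e+01 -3.48680e+01 -7.46000e-01 -1.00000e-03  0.00000e+00
 -0.00000e+00 -0.00000e+00  1.00000e-03]
[[ 0.   0.  -0.1  0.   0.  -0. ]
 [ 0.1  0.1 -0.  -0.   0.  -0. ]
 [-0.1 -0.  -0.   0.   0.1  0. ]
 [-0.  -0.   0.1 -0.  -0.  -0. ]
 [ 0.   0.   0.   0.  -0.   0. ]
 [-0.  -0.   0.   0.  -0.   0. ]]
```

```bash
cat > ik.py <<'E'
from ident import *
K=json.load(open("kin.json"))
lo=np.array([-2.85,-.5,-1.23,.21,-1.02,.16,-2.73])+.01; hi=np.array([2.85,2.14,1.37,2.46,4.16,2.05,2.73])-.01
def ik(p,Rm,n=12,seed=0,q0=None,bias=None):
    rng=np.random.default_rng(seed); best=None
    for i in range(n):
        x0=q0 if (q0 is not None and i==0) else rng.uniform(lo,hi)
        def f(q):
            M=fk(q,K); return np.r_[M[:3,3]-p,200*Ro.from_matrix(Rm.as_matrix().T@M[:3,:3]).as_rotvec(),.0*q]
        s=least_squares(f,np.clip(x0,lo+1e-3,hi-1e-3),bounds=(lo,hi),max_nfev=60)
        if best is None or s.cost<best.cost: best=s
        if best.cost<.05: break
    return best
def tool(sign,al,d):
    """grasp point d mm up-slope of plate centre, tool z=-up rotated al about N"""
    z=-UP*np.cos(al)+Y*np.sin(al); y=sign*N
    Rm=Ro.from_matrix(np.column_stack([np.cross(y,z),y,z])); return SEAT+UP*d+z*19,Rm
E
python3 - <<'E'
from ik import *
for al in (0,.2,.4,-.2,-.4):
  for s in (1,-1):
    for ex in (0,100):
      p,Rm=tool(s,al,52); b=ik(p+UP*ex,Rm,n=12); print(al,s,ex,round(b.cost,2),b.x.round(2))
E
```

```text
0 1 0 0.0 [ 1.04  0.33 -1.19  2.28 -0.01  0.3   0.64]
0 1 100 0.0 [ 1.29 -0.04 -1.16  2.25 -0.72  0.66  1.35]
0 -1 0 0.0 [-0.36  0.13  0.35  2.35 -1.01  0.43 -1.58]
0 -1 100 0.0 [ 1.31 -0.04 -1.18  2.25 -0.72  0.66 -1.79]
0.2 1 0 0.0 [ 0.2   0.23 -0.13  2.22 -0.87  0.64  1.53]
0.2 1 100 0.0 [ 0.11  0.04  0.07  2.21 -0.74  0.85  1.41]
0.2 -1 0 0.0 [-0.08  0.23  0.18  2.24 -0.96  0.69 -1.53]
0.2 -1 100 0.0 [-0.39  0.02  0.58  2.23 -0.75  0.87 -1.71]
0.4 1 0 0.0 [ 0.29  0.35 -0.15  2.11 -0.83  0.87  1.56]
0.4 1 100 0.0 [ 0.23  0.17  0.02  2.1  -0.76  1.07  1.5 ]
0.4 -1 0 0.0 [ 0.05  0.34  0.13  2.12 -0.92  0.93 -1.49]
0.4 -1 100 0.0 [-0.12  0.18  0.41  2.12 -0.81  1.12 -1.58]
-0.2 1 0 0.0 [ 0.96  0.24 -1.22  2.38  0.93  0.2  -0.42]
-0.2 1 100 0.0 [ 1.2  -0.22 -1.11  2.35 -0.88  0.51  1.38]
-0.2 -1 0 0.01 [ 0.96  0.24 -1.22  2.38  0.93  0.2   2.72]
-0.2 -1 100 0.0 [ 0.69 -0.15 -0.71  2.36 -0.62  0.42 -2.03]
-0.4 1 0 0.0 [ 0.75  0.21 -1.19  2.45  1.63  0.42 -1.27]
-0.4 1 100 0.0 [ 0.74 -0.23 -0.91  2.43 -0.25  0.22  0.61]
-0.4 -1 0 0.0 [ 0.61  0.17 -1.04  2.45  1.63  0.37  1.84]
-0.4 -1 100 0.0 [ 0.76 -0.24 -0.92  2.43 -0.28  0.22 -2.51]
```

```bash
cat > sim.py <<'E'
from ik import *
def jac(q):
    M0=fk(q,K); J=np.zeros((6,7))
    for i in range(7):
        d=q.copy(); d[i]+=1e-5; M=fk(d,K); J[:3,i]=(M[:3,3]-M0[:3,3])/1e-5/1000
        J[3:,i]=Ro.from_matrix(M[:3,:3]@M0[:3,:3].T).as_rotvec()/1e-5
    return M0,J
def sim(q,rows,lam=1e-3,sub=1,qn=None,kn=0):
    q=np.array(q,float); M=fk(q,K); p=M[:3,3].copy(); R_=Ro.from_matrix(M[:3,:3])
    for r in rows:
        p=p+np.array(r[1:4]); R_=Ro.from_rotvec(r[4:7])*R_
        for _ in range(3):
            M0,J=jac(q); e=np.r_[(p-M0[:3,3])/1000,(R_*Ro.from_matrix(M0[:3,:3]).inv()).as_rotvec()]
            Jp=J.T@np.linalg.inv(J@J.T+lam**2*np.eye(6)); dq=Jp@e
            if qn is not None: dq=dq+(np.eye(7)-Jp@J)@(kn*(qn-q))
            q=np.clip(q+dq,lo-.01,hi+.01)
    return q
E
python3 - <<'E'
from sim import *
D=json.load(open("log.json"))
q0=D[0]["q"]; a=[0.0221,-.0147,-.0278]
rows=[[100,13.6,-31,8]+a]*5+[[100,13.6,-31,0]+a]*15
mid=(lo+hi)/2
print('obs pre  [-1.05 -0.43 0.93 2.32 .09 .64 .54]')
for nm,qn,kn in (("none",None,0),("start",np.array(q0),.05),("mid",mid,.05),("mid",mid,.01)):
    q=sim(q0,rows,qn=qn,kn=kn); print(nm,q.round(2))
# later segments with pure min norm
q=np.array(D[3]["q"]); print('seg34', sim(q,[[100,5,10,5,.06,0,.06]]*4).round(2),np.round(D[4]["q"],2))
q=np.array(D[4]["q"]); print('seg45', sim(q,[[100,10,-25,5,0,-.08,.1]]*4).round(2),np.round(D[5]["q"],2))
E
```

```text
obs pre  [-1.05 -0.43 0.93 2.32 .09 .64 .54]
none [-1.06 -0.43  0.92  2.32  0.1   0.64  0.52]
start [-1.05 -0.43  0.91  2.32  0.08  0.64  0.54]
mid [-0.57 -0.22  0.58  2.31 -0.37  0.65  0.98]
mid [-0.84 -0.3   0.79  2.32 -0.17  0.63  0.79]
seg34 [-1.1   0.09  0.93  1.81 -0.3   1.15  0.59] [-1.11  0.08  0.94  1.81 -0.29  1.15  0.58]
seg45 [-1.01 -0.03  1.02  1.88 -0.35  0.99  1.27] [-1.01 -0.02  1.01  1.88 -0.34  1.    1.22]
```

```bash
cat > plan.py <<'E'
from sim import *
import sys
lim=np.array([1.89,1.89,2.39,2.39,3.01,3.01,3.01])*.7/12
def seg(q,p1,R1,n):
    """returns row and trajectory"""
    M=fk(q,K); dp=(p1-M[:3,3])/n; w=(R1*Ro.from_matrix(M[:3,:3]).inv()).as_rotvec()/n
    row=[100]+list(np.round(dp,1))+list(np.round(w,4)); Q=[q]
    for _ in range(n): Q.append(sim(Q[-1],[row]))
    return row,np.array(Q)
def down(az):  # tool y at yaw az
    return Ro.from_matrix(np.column_stack([np.cross([np.cos(az),np.sin(az),0],[0,0,-1]),[np.cos(az),np.sin(az),0],[0,0,-1]]))
def margin(Q): return np.minimum(Q-lo,hi-Q).min()
def run(v,q0):
    r2,z2,A,r1,z1,y1,y2,y3=v; q=np.array(q0); rows=[];mg=9;bad=0
    W=[(r2,.05,z2,y1),(r2,-A/2,z2,y2),(r2,-A,z2,y2),(r1,-A,z1,y3)]
    for r,az,z,yw in W:
        p=np.array([r*np.cos(az),r*np.sin(az),z]); row,Q=seg(q,p,down(az+yw),10); rows.append(row); q=Q[-1]; mg=min(mg,margin(Q)); bad+=np.maximum(abs(np.diff(Q,axis=0))/lim-1,0).max()+max(0,np.linalg.norm(row[1:4])/41-1)+max(0,np.linalg.norm(row[4:])/.124-1)
    p,Rm=tool(1,0,52)
    for i in range(2):
        pp=p+UP*110
        M=fk(q,K); pm=M[:3,3]+(pp-M[:3,3])/(2-i); w=(Rm*Ro.from_matrix(M[:3,:3]).inv()).as_rotvec()/(2-i)
        row,Q=seg(q,pm,Ro.from_rotvec(w)*Ro.from_matrix(M[:3,:3]),10); rows.append(row); q=Q[-1]; mg=min(mg,margin(Q)); bad+=np.maximum(abs(np.diff(Q,axis=0))/lim-1,0).max()+max(0,np.linalg.norm(row[1:4])/41-1)+max(0,np.linalg.norm(row[4:])/.124-1)
    return rows,q,mg,bad
E
cat > search.py <<'E'
from plan import *
from multiprocessing import Pool
q0=np.array(json.load(open("log.json"))[-1]["q"])
p,Rm=tool(1,0,52)
def ev(seed):
    rng=np.random.default_rng(seed)
    v=rng.uniform([700,250,.6,430,280,-.5,-1,-1],[900,450,1.6,550,450,1.2,2,2])
    try: rows,q,mg,bad=run(v,q0)
    except Exception: return (9,seed,None)
    M=fk(q,K); e=np.linalg.norm(M[:3,3]-p-UP*110)
    c=bad+max(0,.05-mg)*5+e/20+abs(q[6]-1.5)*.5
    if c<3:
        _,Q=seg(q,p,Rm,10); mg2=margin(Q); e2=np.linalg.norm(fk(Q[-1],K)[:3,3]-p); c+=e2/5+max(0,.05-mg2)*5
        return (c,seed,v.round(2).tolist(),round(mg,2),round(bad,2),q.round(2).tolist(),Q[-1].round(2).tolist(),round(e2,1))
    return (c,seed,None)
if __name__=="__main__":
    import time; t=time.time()
    with Pool() as P: r=[x for x in P.imap_unordered(ev,range(int(sys.argv[1]))) ]
    r.sort(key=lambda x:x[0]); print(time.time()-t)
    for x in r[:4]: print(x)
E
export OMP_NUM_THREADS=1; nproc; timeout 300 python3 search.py 400
python3 - <<'E'
from fit import *
f=vision.grab_frame("side"); T=np.array(f["extrinsics"]); Km=np.array(f["camera_matrix"])
for u,v in ((112,182),(278,152),(105,155),(360,130)):
    d=T[:3,:3]@np.linalg.solve(Km,[u,v,1]); print((T[:3,3]-d*T[2,3]/d[2]).round())
E
```

```text
1
16.687466621398926
(np.float64(0.9642465600750826), 111, [730.73, 283.86, 1.11, 508.97, 410.49, -0.31, 1.39, 1.91], np.float64(0.13), np.float64(0.18), [-0.41, -0.14, 0.44, 2.32, -0.51, 0.61, 1.11], [-0.45, 0.13, 0.45, 2.35, -1.02, 0.45, 1.58], np.float64(1.3))
(np.float64(0.9828930460465778), 49, [772.57, 368.64, 0.99, 504.84, 391.49, -0.48, 1.33, 1.99], np.float64(0.13), np.float64(0.28), [-0.39, -0.13, 0.43, 2.32, -0.52, 0.61, 1.12], [-0.43, 0.13, 0.43, 2.35, -1.02, 0.44, 1.58], np.float64(0.9))
(np.float64(1.1709751226382439), 368, [765.02, 368.98, 1.2, 493.09, 372.52, -0.19, 1.17, 1.93], np.float64(0.13), np.float64(0.43), [-0.4, -0.13, 0.43, 2.32, -0.52, 0.61, 1.12], [-0.44, 0.13, 0.44, 2.35, -1.02, 0.45, 1.58], np.float64(1.1))
(np.float64(1.2202627849538112), 132, [728.52, 410.93, 1.35, 535.88, 422.12, 0.54, 0.61, 1.82], np.float64(0.12), np.float64(0.43), [-0.41, -0.14, 0.44, 2.32, -0.52, 0.61, 1.11], [-0.44, 0.13, 0.44, 2.35, -1.02, 0.45, 1.58], np.float64(1.4))
[352. 448.   0.]
[689. 429.   0.]
[350. 559.   0.]
[885. 447.   0.]
```

```bash
export OMP_NUM_THREADS=1; python3 - <<'E'
from sim import *
for ex in (0,110):
  p,Rm=tool(1,0,52); p=p+UP*ex
  q=np.array([1.04,.33,-1.19,2.28,-.01,.3,.64]) if ex==0 else np.array([ 1.29,-0.04,-1.16,2.25,-0.72,0.66,1.35])
  for j3 in np.arange(-1.2,.8,.25):
    for _ in range(40):
        q[2]=j3; M0,J=jac(q); e=np.r_[(p-M0[:3,3])/1000,(Rm*Ro.from_matrix(M0[:3,:3]).inv()).as_rotvec()]
        d=np.linalg.pinv(np.delete(J,2,1),rcond=.01)@e; d=np.clip(d,-.1,.1); q=q+np.insert(d,2,0)
    print(ex,round(np.linalg.norm(e),4),q.round(2),'m',round(np.minimum(q-lo,hi-q).min(),2))
E
```

```text
0 0.0 [ 1.05  0.33 -1.2   2.28  0.02  0.3   0.62] m 0.02
0 0.0 [ 0.84  0.24 -0.95  2.29 -0.39  0.3   0.99] m 0.13
0 0.0 [ 0.62  0.19 -0.7   2.3  -0.62  0.33  1.2 ] m 0.15
0 0.0 [ 0.39  0.16 -0.45  2.31 -0.76  0.35  1.33] m 0.14
0 0.0 [ 0.15  0.14 -0.2   2.32 -0.86  0.38  1.42] m 0.13
0 0.0 [-0.08  0.13  0.05  2.34 -0.93  0.4   1.49] m 0.08
0 0.0 [-0.31  0.13  0.3   2.35 -1.    0.43  1.55] m 0.01
0 0.0 [-0.54  0.14  0.55  2.36 -1.05  0.46  1.61] m -0.04
110 0.0 [ 1.37 -0.09 -1.2   2.25 -0.76  0.71  1.4 ] m 0.02
110 0.0 [ 1.09 -0.07 -0.95  2.25 -0.72  0.69  1.35] m 0.2
110 0.0 [ 0.81 -0.07 -0.7   2.26 -0.7   0.67  1.31] m 0.19
110 0.0 [ 0.54 -0.07 -0.45  2.28 -0.68  0.66  1.28] m 0.17
110 0.0 [ 0.28 -0.08 -0.2   2.29 -0.65  0.65  1.25] m 0.16
110 0.0 [ 0.01 -0.1   0.05  2.3  -0.61  0.63  1.21] m 0.15
110 0.0 [-0.26 -0.12  0.3   2.31 -0.56  0.62  1.15] m 0.14
110 0.0 [-0.53 -0.16  0.55  2.32 -0.47  0.6   1.07] m 0.13
```

```bash
export OMP_NUM_THREADS=1; cat > search2.py <<'E'
from plan import *
q0=np.array(json.load(open("log.json"))[-1]["q"])
p,Rm=tool(1,0,52)
def path(v):
    r2,z2,A,r1,z1,y1,y2,y3,y4,nb=v; q=q0.copy(); rows=[];mg=9;bad=0
    def go(pm,R1):
        nonlocal q,mg,bad
        row,Q=seg(q,pm,R1,10); rows.append(row); q=Q[-1]; mg=min(mg,margin(Q)); bad+=np.maximum(abs(np.diff(Q,axis=0))/lim-1,0).max()+max(0,np.linalg.norm(row[1:4])/41-1)+max(0,np.linalg.norm(row[4:])/.124-1)
    pol=lambda r,az,z:np.array([r*np.cos(az),r*np.sin(az),z])
    for r,az,z,yw in [(r2,.05,z2,y1),(r2,-A/3,z2,(2*y1+y2)/3),(r2,-2*A/3,z2,(y1+2*y2)/3),(r2,-A,z2,y2),(r1,-A,z1,y3),(r1,-A*.5,z1,y4)]: go(pol(r,az,z),down(az+yw))
    for i in (2,1):
        M=fk(q,K); pp=p+UP*110; R0=Ro.from_matrix(M[:3,:3])
        go(M[:3,3]+(pp-M[:3,3])/i,Ro.from_rotvec((Rm*R0.inv()).as_rotvec()/i)*R0)
    return rows,q,mg,bad
def cost(v):
    try: rows,q,mg,bad=path(v)
    except Exception: return 99
    e=np.linalg.norm(fk(q,K)[:3,3]-p-UP*110)
    return bad+max(0,.08-mg)*5+e/20+abs(q[2]+.2)+abs(q[6]-1.25)*.3
if __name__=="__main__":
    from scipy.optimize import differential_evolution as de
    B=[(700,900),(320,480),(.8,1.8),(400,560),(320,520),(-1,1.5),(-1,2),(-1,2.5),(-1,2.5),(0,1)]
    r=de(cost,B,maxiter=14,popsize=5,seed=1,polish=False); v=r.x
    rows,q,mg,bad=path(v); print(r.fun,v.round(2),q.round(2),mg,bad)
    for row in rows: print(row)
E
timeout 400 python3 search2.py
```

```text
0.2675302435590458 [ 7.0521e+02  4.0067e+02  1.6300e+00  4.4576e+02  4.5557e+02 -7.0000e-02
  1.6100e+00  2.4800e+00  8.0000e-01  4.5000e-01] [ 0.04 -0.09  0.03  2.3  -0.62  0.63  1.21] 0.15088006924586805 0.005635518443331877
[100, np.float64(10.8), np.float64(-1.2), np.float64(3.7), np.float64(-0.0112), np.float64(0.0441), np.float64(-0.1076)]
[100, np.float64(-10.0), np.float64(-40.0), np.float64(0.0), np.float64(-0.0), np.float64(-0.0), np.float64(-0.003)]
[100, np.float64(-27.5), np.float64(-25.9), np.float64(0.0), np.float64(-0.0), np.float64(-0.0), np.float64(0.002)]
[100, np.float64(-36.9), np.float64(-8.1), np.float64(0.0), np.float64(-0.0), np.float64(-0.0), np.float64(0.0019)]
[100, np.float64(1.5), np.float64(25.9), np.float64(5.5), np.float64(0.0), np.float64(-0.0), np.float64(0.0869)]
[100, np.float64(33.1), np.float64(12.1), np.float64(0.0), np.float64(0.0), np.float64(-0.0), np.float64(-0.0866)]
[100, np.float64(8.7), np.float64(17.8), np.float64(-11.4), np.float64(0.009), np.float64(-0.0252), np.float64(0.0348)]
[100, np.float64(8.8), np.float64(17.8), np.float64(-11.5), np.float64(0.0091), np.float64(-0.0252), np.float64(0.0347)]
```

Emit:
play_rows --pt "100 10.8 -1.2 3.7 -0.0112 0.0441 -0.1076" --pt "100 10.8 -1.2 3.7 -0.0112 0.0441 -0.1076" --pt "100 10.8 -1.2 3.7 -0.0112 0.0441 -0.1076" --pt "100 10.8 -1.2 3.7 -0.0112 0.0441 -0.1076" --pt "100 10.8 -1.2 3.7 -0.0112 0.0441 -0.1076" --pt "100 10.8 -1.2 3.7 -0.0112 0.0441 -0.1076" --pt "100 10.8 -1.2 3.7 -0.0112 0.0441 -0.1076" --pt "100 10.8 -1.2 3.7 -0.0112 0.0441 -0.1076" --pt "100 10.8 -1.2 3.7 -0.0112 0.0441 -0.1076" --pt "100 10.8 -1.2 3.7 -0.0112 0.0441 -0.1076"

```text
clock: 6.48
tool_pos: [705.1, 39.5, 398.9]
orientation: [-0.001, 0.716, 0.698, -0.003]
force: [-0.0, 1.3, 1.0]
gripper_width: 94.0
gripper_force: 0.0
```

Emit:
play_rows --pt "100 -10 -40 0 0 0 -0.003" --pt "100 -10 -40 0 0 0 -0.003" --pt "100 -10 -40 0 0 0 -0.003" --pt "100 -10 -40 0 0 0 -0.003" --pt "100 -10 -40 0 0 0 -0.003" --pt "100 -10 -40 0 0 0 -0.003" --pt "100 -10 -40 0 0 0 -0.003" --pt "100 -10 -40 0 0 0 -0.003" --pt "100 -10 -40 0 0 0 -0.003" --pt "100 -10 -40 0 0 0 -0.003"

```text
clock: 7.32
tool_pos: [605.2, -363.3, 399.2]
orientation: [-0.001, 0.725, 0.689, -0.001]
force: [0.2, -0.0, 0.8]
gripper_width: 94.4
gripper_force: 0.0
```

Emit:
play_rows --pt "100 -27.5 -25.9 0 0 0 0.002" --pt "100 -27.5 -25.9 0 0 0 0.002" --pt "100 -27.5 -25.9 0 0 0 0.002" --pt "100 -27.5 -25.9 0 0 0 0.002" --pt "100 -27.5 -25.9 0 0 0 0.002" --pt "100 -27.5 -25.9 0 0 0 0.002" --pt "100 -27.5 -25.9 0 0 0 0.002" --pt "100 -27.5 -25.9 0 0 0 0.002" --pt "100 -27.5 -25.9 0 0 0 0.002" --pt "100 -27.5 -25.9 0 0 0 0.002"

```text
clock: 8.15
tool_pos: [330.5, -622.5, 399.2]
orientation: [-0.001, 0.718, 0.696, -0.0]
force: [1.0, -0.3, 1.0]
gripper_width: 94.0
gripper_force: 0.0
```

Emit:
play_rows --pt "100 -36.9 -8.1 0 0 0 0.002" --pt "100 -36.9 -8.1 0 0 0 0.002" --pt "100 -36.9 -8.1 0 0 0 0.002" --pt "100 -36.9 -8.1 0 0 0 0.002" --pt "100 -36.9 -8.1 0 0 0 0.002" --pt "100 -36.9 -8.1 0 0 0 0.002" --pt "100 -36.9 -8.1 0 0 0 0.002" --pt "100 -36.9 -8.1 0 0 0 0.002" --pt "100 -36.9 -8.1 0 0 0 0.002" --pt "100 -36.9 -8.1 0 0 0 0.002"

```text
clock: 8.98
tool_pos: [-38.5, -704.0, 399.2]
orientation: [-0.001, 0.711, 0.703, 0.0]
force: [-0.2, -1.2, -0.2]
gripper_width: 94.0
gripper_force: 0.0
```

Emit:
play_rows --pt "100 1.5 25.9 5.5 0 0 0.0869" --pt "100 1.5 25.9 5.5 0 0 0.0869" --pt "100 1.5 25.9 5.5 0 0 0.0869" --pt "100 1.5 25.9 5.5 0 0 0.0869" --pt "100 1.5 25.9 5.5 0 0 0.0869" --pt "100 1.5 25.9 5.5 0 0 0.0869" --pt "100 1.5 25.9 5.5 0 0 0.0869" --pt "100 1.5 25.9 5.5 0 0 0.0869" --pt "100 1.5 25.9 5.5 0 0 0.0869" --pt "100 1.5 25.9 5.5 0 0 0.0869"

```text
clock: 9.82
tool_pos: [-22.9, -443.8, 455.7]
orientation: [-0.001, 0.347, 0.938, -0.001]
force: [0.5, -0.3, -0.3]
gripper_width: 94.0
gripper_force: 0.0
```

Emit:
play_rows --pt "100 33.1 12.1 0 0 0 -0.0866" --pt "100 33.1 12.1 0 0 0 -0.0866" --pt "100 33.1 12.1 0 0 0 -0.0866" --pt "100 33.1 12.1 0 0 0 -0.0866" --pt "100 33.1 12.1 0 0 0 -0.0866" --pt "100 33.1 12.1 0 0 0 -0.0866" --pt "100 33.1 12.1 0 0 0 -0.0866" --pt "100 33.1 12.1 0 0 0 -0.0866" --pt "100 33.1 12.1 0 0 0 -0.0866" --pt "100 33.1 12.1 0 0 0 -0.0866"

```text
clock: 10.65
tool_pos: [309.3, -321.8, 455.0]
orientation: [-0.001, 0.711, 0.703, -0.001]
force: [-0.4, -0.9, -0.1]
gripper_width: 94.2
gripper_force: 0.0
```

```bash
OMP_NUM_THREADS=1 python3 - <<'E'
from plan import *
q=log()["joint_pos"]; o,P,R=cur(); print(o["clock"],P,q.round(2))
p,Rm=tool(1,0,52); p=p-Y+N
w=(Rm*R.inv()).as_rotvec(); print(w, p+UP*110-P)
row,Q=seg(q,p+UP*110,Rm,20); print(row,Q[-1].round(2),margin(Q)); row,Q=seg(Q[-1],p,Rm,10); print(row,Q[-1].round(2),margin(Q))
E
```

```text
10.65 [ 309.32090821 -321.83637971  454.96998618] [ 0.43 -0.11  0.21  1.71  0.02  1.54  0.62]
[ 0.18161797 -0.50523812  0.69580555] [ 172.69944642  353.3678654  -228.03198618]
[100, np.float64(8.6), np.float64(17.7), np.float64(-11.4), np.float64(0.0091), np.float64(-0.0253), np.float64(0.0348)] [ 0.04 -0.09  0.02  2.3  -0.62  0.64  1.21] 0.15174233104252988
[100, np.float64(4.3), np.float64(3.5), np.float64(-9.6), np.float64(-0.0), np.float64(0.0001), np.float64(0.0)] [-0.    0.14 -0.03  2.33 -0.91  0.39  1.47] 0.09970413787459409
```

Emit:
play_rows --pt "100 8.6 17.7 -11.4 0.0091 -0.0253 0.0348" --pt "100 8.6 17.7 -11.4 0.0091 -0.0253 0.0348" --pt "100 8.6 17.7 -11.4 0.0091 -0.0253 0.0348" --pt "100 8.6 17.7 -11.4 0.0091 -0.0253 0.0348" --pt "100 8.6 17.7 -11.4 0.0091 -0.0253 0.0348" --pt "100 8.6 17.7 -11.4 0.0091 -0.0253 0.0348" --pt "100 8.6 17.7 -11.4 0.0091 -0.0253 0.0348" --pt "100 8.6 17.7 -11.4 0.0091 -0.0253 0.0348" --pt "100 8.6 17.7 -11.4 0.0091 -0.0253 0.0348" --pt "100 8.6 17.7 -11.4 0.0091 -0.0253 0.0348"

```text
clock: 11.48
tool_pos: [393.3, -144.5, 340.4]
orientation: [0.056, 0.571, 0.81, 0.12]
force: [-0.5, -0.2, -0.4]
gripper_width: 94.0
gripper_force: 0.0
```

Emit:
play_rows --pt "100 8.6 17.7 -11.4 0.0091 -0.0253 0.0348" --pt "100 8.6 17.7 -11.4 0.0091 -0.0253 0.0348" --pt "100 8.6 17.7 -11.4 0.0091 -0.0253 0.0348" --pt "100 8.6 17.7 -11.4 0.0091 -0.0253 0.0348" --pt "100 8.6 17.7 -11.4 0.0091 -0.0253 0.0348" --pt "100 8.6 17.7 -11.4 0.0091 -0.0253 0.0348" --pt "100 8.6 17.7 -11.4 0.0091 -0.0253 0.0348" --pt "100 8.6 17.7 -11.4 0.0091 -0.0253 0.0348" --pt "100 8.6 17.7 -11.4 0.0091 -0.0253 0.0348" --pt "100 8.6 17.7 -11.4 0.0091 -0.0253 0.0348"

```text
clock: 12.32
tool_pos: [478.5, 32.8, 226.3]
orientation: [0.109, 0.404, 0.877, 0.236]
force: [0.6, 1.0, 0.9]
gripper_width: 93.6
gripper_force: 0.0
```

```bash
OMP_NUM_THREADS=1 python3 - <<'E'
from plan import *
f=vision.grab_frame("wrist"); cv2.imwrite("pics/w3.png",f["image"][:,:,::-1])
q=log()["joint_pos"]; o,P,R=cur(); print(o["clock"],P,q.round(2))
p,Rm=tool(1,0,52); p=p-Y+N
print((Rm*R.inv()).as_rotvec(), p+UP*110-P, p-P)
pts=[SEAT+UP*a+Y*b+N*w for w in(4,-4) for a,b in((70,-50),(70,50))]
print(proj(f,np.array(pts)).round(1)); print(landmark_of("plate","wrist"))
E
```

```text
12.3667 [478.11950307  35.21808964 223.93508717] [ 0.03 -0.09  0.03  2.31 -0.63  0.63  1.23]
[-0.00170501  0.00064796 -0.01173197] [ 3.90085156 -3.68660395  3.00291283] [ 45.96717186  31.74536885 -92.25708717]
[[327.3 327.2]
 [328.7 175.2]
 [315.1 327.1]
 [315.3 175.1]]Traceback (most recent call last):
  File "<stdin>", line 7, in <module>
NameError: name 'landmark_of' is not defined
```

View pics/w3.png

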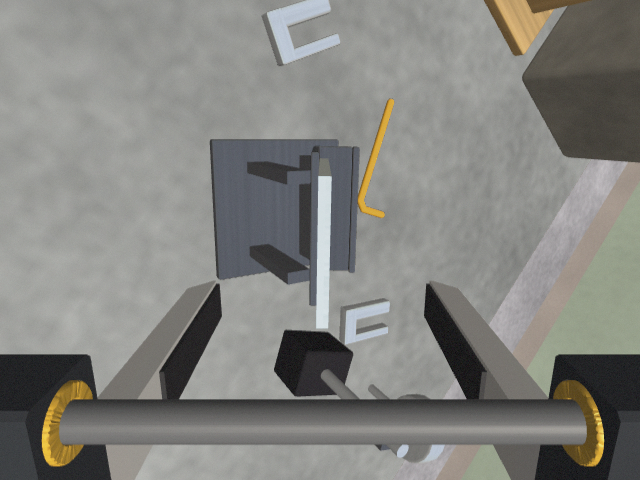

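The wrist view shows the plate edge from about (324,176) to (322,328), within 2 px of prediction. The joints are now well inside their ranges, so I'll descend to the grasp.

Emit:
play_rows --pt "100 3.9 -3.7 3 -0.002 0.001 -0.018" --pt "100 4.7 3.9 -10.6 0 0 0" --pt "100 4.7 3.9 -10.6 0 0 0" --pt "100 4.7 3.9 -10.6 0 0 0" --pt "100 4.7 3.9 -10.6 0 0 0" --pt "100 4.7 3.9 -10.6 0 0 0" --pt "100 4.7 3.9 -10.6 0 0 0" --pt "100 4.7 3.9 -10.6 0 0 0" --pt "100 4.7 3.9 -10.6 0 0 0" --pt "100 4.7 3.9 -10.6 0 0 0"

```text
clock: 13.2
tool_pos: [524.6, 63.6, 134.3]
orientation: [0.111, 0.413, 0.873, 0.234]
force: [0.1, 0.1, -0.0]
gripper_width: 93.9
gripper_force: 0.0
```

```bash
OMP_NUM_THREADS=1 python3 - <<'E'
from plan import *
from workcell import landmark_of
q=log()["joint_pos"]; o,P,R=cur(); print(o["clock"],P,q.round(2),o["force"])
p,Rm=tool(1,0,52); p=p-Y+N
print((Rm*R.inv()).as_rotvec(), p-P)
for c in ("scene","side"):
    vision.grab_frame(c); print([(np.round(x["at"],1),round(x["confidence"],2)) for x in landmark_of("plate",c)[:2]])
E
```

```text
13.2 [524.61601087  63.57879181 134.26836985] [-0.    0.13 -0.03  2.33 -0.9   0.39  1.45] [ 0.10588212  0.07908303 -0.01108677]
[ 0.0005708  -0.00034311  0.01269325] [-0.52933594  3.38466668 -2.59036985]
[(array([533.6,  75.8, 102.5]), 0.93)]
[(array([533.7,  78.5, 104.4]), 0.8), (array([7.171e+02, 4.020e+01, 6.000e-01]), 0.27)]
```

Emit:
play_rows --pt "100 -0.3 1.8 -1.2 0 0 0.005" --pt "0 0 0 0 0 0 0" --pt "0 0 0 0 0 0 0" --pt "0 0 0 0 0 0 0" --pt "0 0 0 0 0 0 0" --pt "0 0 0 0 0 0 0" --pt "0 0 0 0 0 0 0" --pt "0 0 0 0 0 0 0" --pt "0 0 0 0 0 0 0" --pt "0 0 0 0 0 0 0" --newtons 30

```text
clock: 14.23
tool_pos: [524.6, 63.4, 133.8]
orientation: [0.111, 0.411, 0.874, 0.234]
force: [-0.7, -0.8, -0.3]
gripper_width: 37.5
gripper_force: 0.0
```

Emit:
play_rows --pt "0 0 0 0 0 0 0" --pt "0 0 0 0 0 0 0" --pt "0 0 0 0 0 0 0" --pt "0 0 0 0 0 0 0" --pt "0 0 0 0 0 0 0" --pt "0 0 0 0 0 0 0" --pt "0 0 0 0 0 0 0"

```text
clock: 14.82
tool_pos: [524.5, 63.4, 133.7]
orientation: [0.111, 0.411, 0.874, 0.234]
force: [-0.7, -1.9, -0.6]
gripper_width: 8.1
gripper_force: 30.0
```

```bash
OMP_NUM_THREADS=1 python3 - <<'E'
from plan import *
q=log()["joint_pos"]; o,P,R=cur(); print(o["clock"],P,q.round(3),o["force"],o["gripper_width"],o["gripper_force"],list(o["orientation"]))
p,Rm=tool(1,0,52); p=p-Y+N
print((Rm*R.inv()).as_rotvec(), p-P)
# plan lift + flip both dirs
row,Q=seg(q,P+UP*140,R,10); print(row,Q[-1].round(2),margin(Q)); q1=Q[-1]
M=fk(q1,K); z=M[:3,2]
for sg in (1,-1):
    rw=[100,0,0,0]+list(sg*z*np.pi/30); Q=[q1]
    for _ in range(30): Q.append(sim(Q[-1],[rw]))
    Q=np.array(Q); print(sg,np.round(rw,4),Q[-1].round(2),margin(Q),np.abs(np.diff(Q,axis=0)/lim).max())
    row,Q=seg(Q[-1],P,Ro.from_rotvec(sg*z*np.pi)*R,10); print('  lower',row,Q[-1].round(2),margin(Q))
E
```

```text
14.8167 [524.51410801  63.35302173 133.72679588] [-2.000e-03  1.300e-01 -3.000e-02  2.331e+00 -9.020e-01  3.940e-01
  1.457e+00] [-0.67752613 -1.9093076  -0.60524543] 8.058175731824663 30.000585615634918 [np.float64(0.11133522631511902), np.float64(0.41074978807282964), np.float64(0.8742201847471776), np.float64(0.23372665136885365)]
[0.00195788 0.00180018 0.00838678] [-0.42743308  3.61043676 -2.04879588]
[100, np.float64(-5.3), np.float64(-4.5), np.float64(12.2), np.float64(-0.0), np.float64(0.0001), np.float64(-0.0)] [ 0.05 -0.15  0.05  2.27 -0.56  0.71  1.16] 0.10776349847110422
1 [ 1.00e+02  0.00e+00  0.00e+00  0.00e+00  4.04e-02  3.32e-02 -9.07e-02] [ 0.4  -0.13 -0.27  2.26 -0.63  0.73 -1.9 ] 0.1757119909986642 0.5842487185466585
  lower [100, np.float64(5.3), np.float64(4.5), np.float64(-12.2), np.float64(0.0), np.float64(0.0), np.float64(-0.0)] [ 0.32  0.15 -0.37  2.31 -0.79  0.36 -1.79] 0.13696206345636597
-1 [ 1.00e+02  0.00e+00  0.00e+00  0.00e+00 -4.04e-02 -3.32e-02  9.07e-02] [-1.02 -0.44  0.88  2.31  0.1   0.67  2.73] -0.009999999999999787 0.6122727532962481
  lower [100, np.float64(5.3), np.float64(4.5), np.float64(-12.1), np.float64(-0.0359), np.float64(-0.0295), np.float64(0.0805)] [-1.74 -0.5   1.37  2.4   0.88  0.45  2.73] -0.010000000000000009
```

Emit:
play_rows --pt "0 -5.0 -4.2 12.3 0 0 0" --pt "0 -5.3 -4.5 12.2 0 0 0" --pt "0 -5.3 -4.5 12.2 0 0 0" --pt "0 -5.3 -4.5 12.2 0 0 0" --pt "0 -5.3 -4.5 12.2 0 0 0" --pt "0 -5.3 -4.5 12.2 0 0 0" --pt "0 -5.3 -4.5 12.2 0 0 0" --pt "0 -5.3 -4.5 12.2 0 0 0" --pt "0 -5.3 -4.5 12.2 0 0 0" --pt "0 -5.3 -4.5 12.2 0 0 0"

```text
clock: 15.65
tool_pos: [471.2, 18.5, 256.1]
orientation: [0.111, 0.411, 0.874, 0.234]
force: [-0.2, -0.0, -3.1]
gripper_width: 8.2
gripper_force: 30.0
```

Emit:
play_rows --pt "0 0 0 0 0.0404 0.0332 -0.0907" --pt "0 0 0 0 0.0404 0.0332 -0.0907" --pt "0 0 0 0 0.0404 0.0332 -0.0907" --pt "0 0 0 0 0.0404 0.0332 -0.0907" --pt "0 0 0 0 0.0404 0.0332 -0.0907" --pt "0 0 0 0 0.0404 0.0332 -0.0907" --pt "0 0 0 0 0.0404 0.0332 -0.0907" --pt "0 0 0 0 0.0404 0.0332 -0.0907" --pt "0 0 0 0 0.0404 0.0332 -0.0907" --pt "0 0 0 0 0.0404 0.0332 -0.0907"

```text
clock: 16.48
tool_pos: [471.5, 18.8, 255.5]
orientation: [-0.021, 0.794, 0.55, 0.257]
force: [-0.3, 0.7, -3.7]
gripper_width: 7.5
gripper_force: 30.0
```

Emit:
play_rows --pt "0 0 0 0 0.0404 0.0332 -0.0907" --pt "0 0 0 0 0.0404 0.0332 -0.0907" --pt "0 0 0 0 0.0404 0.0332 -0.0907" --pt "0 0 0 0 0.0404 0.0332 -0.0907" --pt "0 0 0 0 0.0404 0.0332 -0.0907" --pt "0 0 0 0 0.0404 0.0332 -0.0907" --pt "0 0 0 0 0.0404 0.0332 -0.0907" --pt "0 0 0 0 0.0404 0.0332 -0.0907" --pt "0 0 0 0 0.0404 0.0332 -0.0907" --pt "0 0 0 0 0.0404 0.0332 -0.0907"

```text
clock: 17.32
tool_pos: [471.5, 18.8, 255.5]
orientation: [-0.147, 0.963, 0.079, 0.212]
force: [-0.5, -1.0, -3.6]
gripper_width: 8.0
gripper_force: 30.0
```

Emit:
play_rows --pt "0 0 0 0 0.0404 0.0332 -0.0907" --pt "0 0 0 0 0.0404 0.0332 -0.0907" --pt "0 0 0 0 0.0404 0.0332 -0.0907" --pt "0 0 0 0 0.0404 0.0332 -0.0907" --pt "0 0 0 0 0.0404 0.0332 -0.0907" --pt "0 0 0 0 0.0404 0.0332 -0.0907" --pt "0 0 0 0 0.0404 0.0332 -0.0907" --pt "0 0 0 0 0.0404 0.0332 -0.0907" --pt "0 0 0 0 0.0404 0.0332 -0.0907" --pt "0 0 0 0 0.0404 0.0332 -0.0907"

```text
clock: 18.15
tool_pos: [471.5, 18.8, 255.5]
orientation: [-0.233, 0.874, -0.413, 0.11]
force: [-0.2, -0.2, -2.6]
gripper_width: 8.1
gripper_force: 30.0
```

```bash
OMP_NUM_THREADS=1 python3 - <<'E'
from plan import *
from workcell import landmark_of
q=log()["joint_pos"]; o,P,R=cur(); print(o["clock"],P,q.round(3),o["force"],o["gripper_width"],o["gripper_force"])
Rm=tool(-1,0,52)[1]; print('rot',(Rm*R.inv()).as_rotvec())
d=P-SEAT; print('tool rel seat Y,UP,N',d@Y,d@UP,d@N)
ims=[]
for c in ("scene","side"):
    f=vision.grab_frame(c); ims.append(f["image"][:,:,::-1])
    for x in landmark_of("plate",c)[:2]: e=np.array(x["at"])-SEAT; print(c,x["confidence"],np.round([e@Y,e@UP,e@N],1))
cv2.imwrite("pics/f1.png",np.hstack([cv2.resize(ims[0][120:350,300:500],None,fx=2,fy=2),cv2.resize(ims[1][100:330,160:360],None,fx=2,fy=2)]))
E
```

```text
18.15 [471.49873625  18.8114638  255.52550553] [ 0.4   -0.13  -0.272  2.257 -0.629  0.735 -1.913] [-0.19403819 -0.18666427 -2.63578522] 8.139012476917015 29.996444284915924
rot [ 0.0008163  -0.00216338  0.01144362]
tool rel seat Y,UP,N -3.9505967034059646 175.87140814358986 1.2282747202144435
scene 0.93 [ -6.3 141.3  -1.7]
side 0.88 [ -8.6 141.8   0.9]
```

View pics/f1.png

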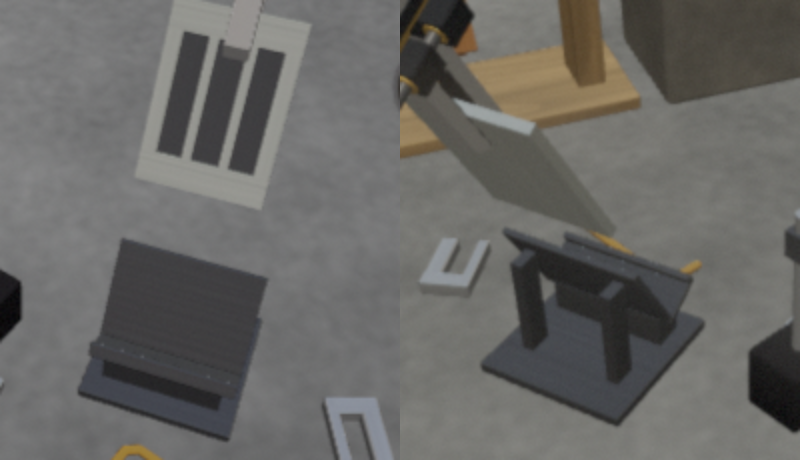

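The left half (scene) shows the plate held with its pocketed face out, lower corners at crop (135,178) and (262,209). The empty board's top corners are at (122,240) and (267,278). Next I'll measure the plate's lateral offset relative to the board.

```bash
OMP_NUM_THREADS=1 python3 - <<'E'
from plan import *
f=vision.grab_frame("scene"); o,P,R=cur(); d=P-SEAT; A=lambda x,y:np.array((300+x/2,120+y/2))
def fit2(pts,px,n):
    def r(v):
        yaw=v[2]; Yv=Y*np.cos(yaw)+N*np.sin(yaw)*0+np.cross(UP,Y)*np.sin(yaw); 
        Q=np.array([SEAT+UP*(a+v[1])+Y*v[0]+N*n+Ro.from_rotvec(N*v[2]).apply(Y*b) for a,b in pts]); return (proj(f,Q)-px).ravel()
    s=least_squares(r,[0,0,0]); return s.x.round(3),s.fun.round(1)
print('board Y,UP err',fit2([(15,-60),(15,60)],[A(122,240),A(267,278)],-4))
print('plate Y,UP',fit2([(-70,-50),(-70,50)],[A(135,178),A(262,209)],d@N+4))
fs=vision.grab_frame("side")
B=lambda x,y:np.array((160+(x-400)/2,100+y/2)); f=fs
print('side board back top',fit2([(15,60),(15,-60)],[B(506,231),B(657,291)],-10))
print('side plate low',fit2([(70,-50),(-70,-50)],[B(533,133),B(612,232)],d@N-4))
E
```

```text
board Y,UP err (array([ 0.913, -0.14 ,  0.004]), array([-0.7, -0.1,  0.6,  0.2]))
plate Y,UP (array([-7.14800e+00,  1.39941e+02,  7.00000e-03]), array([-0.1, -0. ,  0.1,  0. ]))
side board back top (array([-15.078,   0.206,   0.245]), array([ 1.1, -0.7, -0.9,  0.3]))
side plate low (array([-1.28070e+01,  1.43199e+02, -3.20000e-02]), array([-0.7, -0.9,  0.6,  1.5]))
```

Emit:
play_rows --pt "0 -1.6 3.9 0.8 0 0 0" --pt "0 -1.6 3.9 0.7 0 0 0" --pt "0 6.1 5.2 -13.9 0 0 0" --pt "0 6.1 5.2 -13.9 0 0 0" --pt "0 6.1 5.2 -13.9 0 0 0" --pt "0 6.1 5.2 -13.9 0 0 0" --pt "0 6.1 5.2 -13.9 0 0 0" --pt "0 6.1 5.2 -13.9 0 0 0" --pt "0 6.1 5.2 -13.9 0 0 0" --pt "0 0 0 0 0 0 0"

```text
clock: 19.28
tool_pos: [510.8, 64.4, 158.1]
orientation: [-0.233, 0.875, -0.41, 0.109]
force: [-0.7, 1.0, -3.4]
gripper_width: 7.6
gripper_force: 30.0
```

```bash
OMP_NUM_THREADS=1 python3 - <<'E'
from plan import *
from workcell import landmark_of
q=log()["joint_pos"]; o,P,R=cur(); print(o["clock"],P,q.round(3),o["force"],o["gripper_width"])
Rm=tool(-1,0,52)[1]; print('rot',(Rm*R.inv()).as_rotvec())
d=P-SEAT; print('tool rel seat Y,UP,N',d@Y,d@UP,d@N)
ims=[]
for c in ("scene","side"):
    f=vision.grab_frame(c); ims.append(f["image"][:,:,::-1])
    for x in landmark_of("plate",c)[:2]: e=np.array(x["at"])-SEAT; print(c,x["confidence"],np.round([e@Y,e@UP,e@N],1))
cv2.imwrite("pics/f2.png",np.hstack([cv2.resize(ims[0][190:350,320:450],None,fx=3,fy=3,interpolation=2),cv2.resize(ims[1][160:320,195:325],None,fx=3,fy=3,interpolation=2)]))
E
```

```text
19.2833 [510.75855731  64.40015385 158.08648909] [ 0.317  0.081 -0.361  2.315 -0.73   0.428 -1.861] [-0.71634748  1.03640537 -3.36394738] 7.5737048679773
rot [ 0.00217195 -0.0023388   0.00494137]
tool rel seat Y,UP,N 5.625685581920364 61.79091596053209 3.9462289185968125
scene 0.9 [ 4.1 28.9  0.8]
side 0.94 [ 0.1 28.9  7.8]
```

View pics/f2.png

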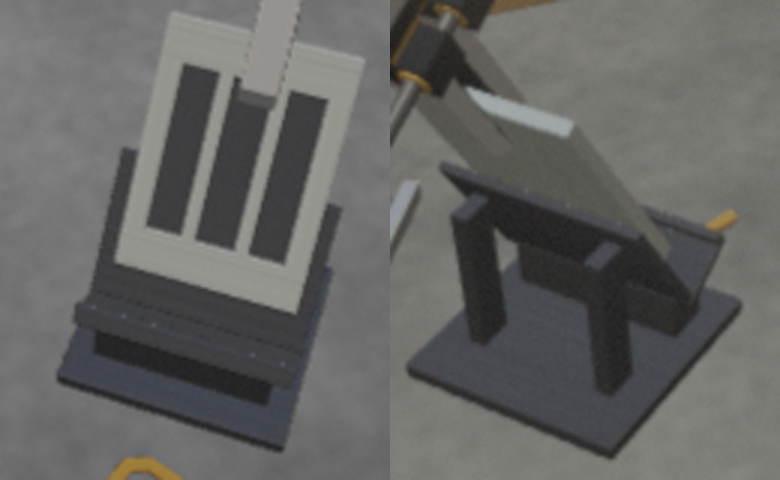

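Left: the plate is over the board with side gaps of about 16 and 20 crop pixels, so it is centred within about 1 mm and 28 mm above home. I'll lower it gently now.

Emit:
play_rows --pt "0 1.9 1.6 -4.3 0 0 0" --pt "0 1.9 1.6 -4.3 0 0 0" --pt "0 1.9 1.6 -4.3 0 0 0" --pt "0 1.9 1.6 -4.3 0 0 0" --pt "0 1.2 1.0 -2.6 0 0 0" --pt "0 0.4 0.3 -0.9 0 0 0" --pt "0 0 0 0 0 0 0"

```text
clock: 20.07
tool_pos: [520.5, 70.8, 139.0]
orientation: [-0.233, 0.875, -0.41, 0.11]
force: [0.1, 0.5, -2.8]
gripper_width: 7.5
gripper_force: 30.0
```

Emit:
play_rows --pt "0 0.4 0.3 -0.9 0 0 0" --pt "0 0.4 0.3 -0.9 0 0 0" --pt "0 0.4 0.3 -0.9 0 0 0" --pt "0 0 0 0 0 0 0"

```text
clock: 20.4
tool_pos: [521.8, 71.5, 136.6]
orientation: [-0.233, 0.875, -0.41, 0.111]
force: [-0.9, 0.2, -3.9]
gripper_width: 8.0
gripper_force: 30.0
```

Emit:
play_rows --pt "0 0.4 0.3 -0.9 0 0 0" --pt "0 0.4 0.3 -0.9 0 0 0" --pt "0 0 0 0 0 0 0"

```text
clock: 20.65
tool_pos: [522.7, 71.9, 135.6]
orientation: [-0.233, 0.875, -0.41, 0.111]
force: [-14.5, -5.1, 17.8]
gripper_width: 8.2
gripper_force: 30.0
```

Emit:
play_rows --pt "0 -0.9 -0.8 0.1 0 0 0" --pt "0 -0.7 -0.6 -0.5 0 0 0" --pt "0 -0.7 -0.6 -0.5 0 0 0" --pt "0 0 0 0 0 0 0"

```text
clock: 20.98
tool_pos: [520.2, 70.0, 133.8]
orientation: [-0.233, 0.875, -0.41, 0.111]
force: [-1.3, -0.0, -0.8]
gripper_width: 7.6
gripper_force: 30.0
```

Emit:
play_rows --pt "0 -0.7 -0.6 -0.5 0 0 0" --pt "0 0 0 0 0 0 0"

```text
clock: 21.15
tool_pos: [519.6, 69.4, 133.4]
orientation: [-0.233, 0.875, -0.41, 0.111]
force: [-0.1, -0.4, -1.7]
gripper_width: 8.1
gripper_force: 30.0
```

```bash
OMP_NUM_THREADS=1 python3 - <<'E'
from plan import *
o,P,R=cur(); d=P-SEAT; print(o["clock"],'Y,UP,N',d@Y,d@UP,d@N); F=o["force"]+[0,0,3]; print('force Y,UP,N',F@Y,F@UP,F@N,o["ft_torque"]); print((tool(-1,0,52)[1]*R.inv()).as_rotvec())
E
```

```text
21.15 Y,UP,N 3.8182694075754586 35.4124672066343 0.2406018664411924
force Y,UP,N -0.24139760392895868 1.3587094522075807 0.3249390443694519 [-0.38507712  0.72782846 -0.00534101]
[0.00275652 0.00019777 0.00733046]
```

Emit:
play_rows --pt "0 -0.5 -0.4 -0.3 0 0 0" --pt "0 -0.3 -0.3 -0.3 0 0 0" --pt "0 0 0 0 0 0 0"

```text
clock: 21.4
tool_pos: [519.2, 69.1, 133.2]
orientation: [-0.233, 0.875, -0.41, 0.111]
force: [2.7, 2.3, -2.5]
gripper_width: 7.4
gripper_force: 30.0
```

Emit:
play_rows --pt "0 -0.5 -0.4 -0.3 0 0 0" --pt "0 -0.3 -0.3 -0.3 0 0 0" --pt "0 0 0 0 0 0 0"

```text
clock: 21.65
tool_pos: [519.0, 69.0, 133.1]
orientation: [-0.234, 0.875, -0.41, 0.111]
force: [7.4, 8.2, -2.0]
gripper_width: 7.8
gripper_force: 30.0
```

```bash
OMP_NUM_THREADS=1 python3 - <<'E'
from plan import *
o,P,R=cur(); d=P-SEAT; print(o["clock"],'Y,UP,N',d@Y,d@UP,d@N); F=o["force"]+[0,0,3]; print('force Y,UP,N',F@Y,F@UP,F@N,o["ft_torque"]); print((tool(-1,0,52)[1]*R.inv()).as_rotvec())
E
```

```text
21.65 Y,UP,N 3.791685124264832 35.53705923241495 -0.48381354240020613
force Y,UP,N 1.5523827581147742 -4.565633946208776 10.003941334809767 [ 1.55752229 -0.97306941  0.00549681]
[0.00208031 0.00195597 0.0065723 ]
```

Emit:
play_rows --pt "0 0.4 0.4 0.3 0 0 0" --pt "0 0 0 0 0 0 0" --pt "20 0 0 0 0 0 0" --pt "50 0 0 0 0 0 0" --pt "80 0 0 0 0 0 0" --pt "80 0 0 0 0 0 0" --pt "80 0 0 0 0 0 0" --pt "80 0 0 0 0 0 0" --pt "80 0 0 0 0 0 0" --pt "80 0 0 0 0 0 0"

```text
clock: 22.48
tool_pos: [518.4, 68.5, 132.6]
orientation: [-0.233, 0.875, -0.41, 0.111]
force: [0.2, -0.1, -0.1]
gripper_width: 58.0
gripper_force: 0.0
```

```bash
OMP_NUM_THREADS=1 python3 - <<'E'
from plan import *
from workcell import landmark_of
o,P,R=cur(); print(o["clock"],P,o["gripper_width"],o["force"])
ims=[]
for c in ("scene","side"):
    f=vision.grab_frame(c); ims.append(f["image"][:,:,::-1])
    for x in landmark_of("plate",c)[:2]: e=np.array(x["at"])-SEAT; print(c,x["confidence"],np.round([e@Y,e@UP,e@N],1))
cv2.imwrite("pics/f3.png",np.hstack([cv2.resize(ims[0][190:350,320:450],None,fx=3,fy=3,interpolation=2),cv2.resize(ims[1][160:320,195:325],None,fx=3,fy=3,interpolation=2)]))
E
```

```text
22.4833 [518.41388107  68.49589873 132.60767529] 57.98236209561508 [ 0.23060267 -0.14196809 -0.05059023]
scene 0.67 [ 0.7 -0.5 -0.8]
scene 0.18 [  43.6 -148.1   53.7]
side 0.64 [2.4 2.7 1.5]
```

View pics/f3.png

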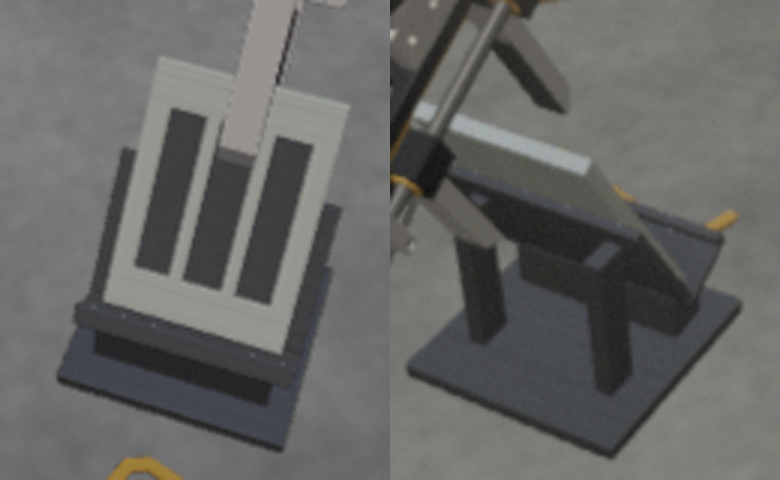

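The plate sits home on the ledge with its pockets showing, centred (network: Y +0.7, UP −0.5, N −0.8 mm from the seat). Retracting along the slope.

Emit:
play_rows --pt "80 -4.2 -3.5 9.5 0 0 0" --pt "80 -5.3 -4.5 12.1 0 0 0" --pt "80 -5.3 -4.5 12.1 0 0 0" --pt "80 -5.3 -4.5 12.1 0 0 0" --pt "80 -5.3 -4.5 12.1 0 0 0" --pt "80 -5.3 -4.5 12.1 0 0 0" --pt "80 -5.3 -4.5 12.1 0 0 0" --pt "80 -5.3 -4.5 12.1 0 0 0" --pt "80 -5.3 -4.5 12.1 0 0 0" --pt "80 0 0 0 0 0 0"

```text
clock: 23.52
tool_pos: [472.1, 28.2, 241.0]
orientation: [-0.233, 0.874, -0.41, 0.112]
force: [1.3, -0.0, 1.0]
gripper_width: 75.0
gripper_force: 0.0
```

```bash
OMP_NUM_THREADS=1 python3 - <<'E'
from plan import *
from workcell import landmark_of
o,P,R=cur(); print(o["clock"],P,o["gripper_width"])
for c in ("scene","side"):
    f=vision.grab_frame(c)
    if c=="scene": cv2.imwrite("pics/f4.png",cv2.resize(f["image"][170:400,250:510,::-1],None,fx=2.5,fy=2.5))
    for x in landmark_of("plate",c)[:1]: e=np.array(x["at"])-SEAT; print(c,x["confidence"],np.round([e@Y,e@UP,e@N],1))
    for t in("dial","weight_a","hexkey"): print(t,[np.round(x["at"]) for x in landmark_of(t,c)[:2]])
E
```

```text
23.5167 [472.09070547  28.1570261  240.95654625] 75.03253178465343
scene 0.96 [-1.7  0.5 -2.2]
dial [array([668., -31.,   4.])]
weight_a [array([456., 224.,   2.]), array([723.,  37.,   1.])]
hexkey [array([599., 189.,   2.])]
side 0.92 [-0.1  0.9  0.6]
dial [array([669., -29.,  -5.])]
weight_a [array([457., 222.,  -4.]), array([720.,  39.,  -1.])]
hexkey []
```

View pics/f4.png

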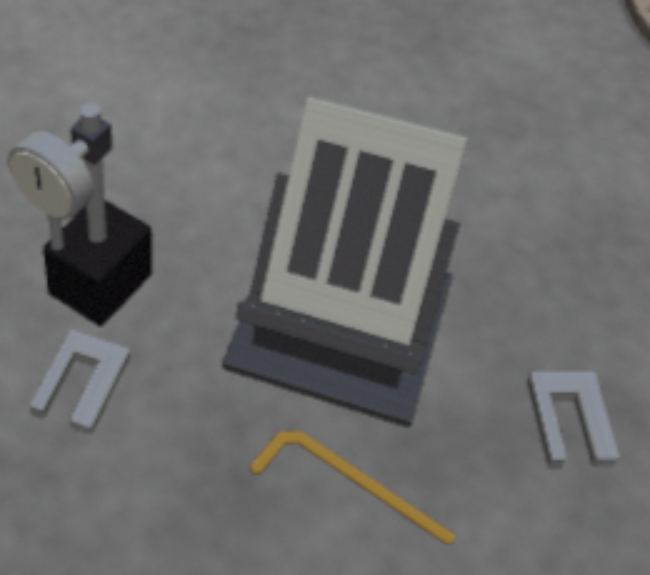

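The plate sits flat and centred with its pockets outward, and the bystanders haven't moved. Handing in.

```bash
python3 -c "
from workcell import close_job
print(close_job())"
```

```text
the job is handed in; nothing more can be done
None
```

The plate is turned over and back on the rest, pocketed face showing, lower edge on the ledge and centred to about 2 mm; the dial, weights and hex key are where they were, and the job was handed in at about 24 s of the 48 s allowed.

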